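# Find the loose bolt in the graining machine's service tray

### The arm

A 6-joint arm with a two-finger parallel gripper is mounted at the origin on the work surface. World frame = base frame: x ahead of the robot, y to its left, z up, the work surface at z = 0. Lengths are in m, angles in degrees, forces in N, time in s.
With the tool pointing down it reaches from about 0.25 to 0.725 m from the base axis. Payload 9.7 kg.
Tool frame: the origin (TCP) lies midway between the tips of the shut fingers; the grasp point (between the pads) lies 19 mm behind it (grip_point_offset is the distance from the TCP to the grasp point, in m); y points along the fingers, z is the direction in which the jaws open and shut, and the axes are right-handed (so a half turn about y gives the same grasp; the last joint's range is limited). The gripper opens to 85 mm and grips with 20 to 120 N. Pads are 22 mm wide; open, the fingers measure 114 mm over their backs; the gripper's body (76 mm by 85 mm) begins 54 mm behind the grasp point. The pads swing forward as they close: fully open they stand 13 mm farther back than shut.
Start: joints at [68.64, 4.979, 10.078, 95.1, 0, 90], TCP at [0.2, 0.512, 0.231] pointing down, gripper open.
Joint ranges: [-179.16, 179.16], [-48.56, 103.87], [-65.8, 70.77], [-126.05, 130.52], [-82.76, 87.17], [-180, 180]. Speed limits (degrees/s): [127.2, 127.2, 147.25, 180, 180, 180].

### API

Orientations are given as [roll, pitch, yaw] about the fixed x, y, z axes, in that order (R = Rz(yaw) Ry(pitch) Rx(roll)).
In Python, from workcell import get_obs, camera, job_done, grip_point_offset gives the robot as it stands.
- The arm moves only by the tool move_arm, never from a script. Its argument "deltas" is a list that holds one entry, the list of rows, each a list of 4 numbers: the shift along the tool's x, y, z in m, then the turn about the tool's y in degrees. A call has 1 to 5 rows; each row is the pose to reach, as a shift and turn from the pose commanded when the call began, along the tool's axes at that moment; what a row does not reach only later rows make up. A row lasts 1/10 s, in which the tool goes at most 50 mm and 8.59 degrees, less where a joint would pass 70% of its speed; a pose out of reach is approached as far as the arm can. A call with a gripper value outside its range is refused whole. "claw" is the finger opening in m, from 0 to 0.0854, set as the call begins (left out, the last holds). The fingers move at their own pace and stop on an object; "newtons" is the grip in N (left out, the last holds). Time passes only in rows, so rows that repeat a pose let the fingers close. It gives the time, the measured TCP pose, the force and the opening at its end, in the units of the state.
- get_obs(): the state, without advancing time (a new reading comes with each control period).
- camera(name): name is "scene" or "top" or "wrist"; returns a dict with "color" (420x560x3 uint8, blue, green, red), "range_z" (420x560 float32, m along the optical axis (not along the pixel's ray), 0 where there is no reading), "fx", "fy", "cx", "cy" (pixels), "T" (4x4, takes a point from camera to world coordinates). Camera axes: x right, y down, z forward; pixel columns grow to the right and rows downward; lengths in m; the calibration is good to about 2 mm. A picture is of the moment at which its call begins.
- job_done(): hands the job in, once; it reports no verdict.
The state is a dict: "time": time; "q": joint angles; "qd": joint speeds; "joint_efforts": joint torques, N m; "ee_pos": TCP position; "tcp_rot": TCP orientation; "wrist_force": force on the tool from outside, world axes, zero at the start; "torque": the same for the moment, N m; "opening": finger opening in m.
Only numpy, scipy, OpenCV 4.12 (cv2) and the standard library are available. Lean on these libraries where they do the work, as an engineer would, in place of code of your own. Each camera call takes 0.05 s, during which the arm holds its last target. There are 200 camera calls.

### The job

Pull the service tray of the grey cabinet out to its stop, then tap the heads of the three bolts in it from above with the fingertips, one after another: left, middle, right (left is +y); the loose one sinks and stays down. Then take the tab of the loose bolt's cap, lift that cap more than halfway open and finish while still holding it up in the gripper, so that a colleague can reach the bolt. Leave the other two caps shut, the tray out, and the things lying about where they are.

Things in the scene. Friction and masses are not known exactly. Their poses are not given: they have to be found in the camera images.
- tray (a joint): service tray (shallow drawer) of the low grey cabinet (300 deep x 390 wide x 113 mm high, on the work surface). Pull-out in m: 0 shut, 0.148 out at its stop. Slides straight out along the -x axis of tray_handle, friction about 3 N, stays where left. It carries one aluminium block, 60 mm high from the work surface, with three bolts; fully out, all of it is in front of the cabinet.
- tray_handle (a point): centre of the tray's steel handle bar: level, 10 mm thick, 130 mm long along its y, a post to the front panel near each end, 35 mm clear of the panel, 75 mm above the work surface and 38 mm below the cabinet's top; free to grip from above. Axes: x points into the cabinet, z up; moves with the tray.
- bolt_left: the left bolt: upright steel hex head 22 mm wide, in a 30 mm square window of its cap. Origin: centre of the head's top face, 82 mm above the work surface and 18 mm above the cap before tapping, 145 mm behind the handle bar; z up. The bolts stand 75 mm apart, left towards +y, and look alike; any one may be loose.
- bolt_left_sink (a joint): how far the left bolt has sunk, m. A tight bolt stands firm (gives under 1.5 mm however it is tapped); the loose one sinks 7 mm under a tap of about 2 to 3 N and then stays down.
- cap_left: the left bolt's cap: black plate 58 x 44 x 4 mm, hinged at its far edge; a 12 mm wide neck in front ends in a cross-roller to pinch from above: 14 mm thick, 18 mm long along y, 25 mm or more free on every side but the neck's. Origin: the roller's centre, 69 mm above the work surface when shut (then x points into the cabinet, z up), the hinge line 88 mm along +x and 5 mm below it, parallel to y.
- cap_left_swing (a joint): opening angle of the left cap, rad: 0 shut and level, 1.3 fully lifted (its stop). The front edge rises and swings towards the cabinet. A weak spring and its weight shut it (under 1 N at the tab) as soon as it is let go; the roller may turn between the fingers.
- bolt_middle: the middle bolt: upright steel hex head 22 mm wide, in a 30 mm square window of its cap. Origin: centre of the head's top face, 82 mm above the work surface and 18 mm above the cap before tapping, 145 mm behind the handle bar; z up. The bolts stand 75 mm apart, left towards +y, and look alike; any one may be loose.
- bolt_middle_sink (a joint): how far the middle bolt has sunk, m. A tight bolt stands firm (gives under 1.5 mm however it is tapped); the loose one sinks 7 mm under a tap of about 2 to 3 N and then stays down.
- cap_middle: the middle bolt's cap: black plate 58 x 44 x 4 mm, hinged at its far edge; a 12 mm wide neck in front ends in a cross-roller to pinch from above: 14 mm thick, 18 mm long along y, 25 mm or more free on every side but the neck's. Origin: the roller's centre, 69 mm above the work surface when shut (then x points into the cabinet, z up), the hinge line 88 mm along +x and 5 mm below it, parallel to y.
- cap_middle_swing (a joint): opening angle of the middle cap, rad: 0 shut and level, 1.3 fully lifted (its stop). The front edge rises and swings towards the cabinet. A weak spring and its weight shut it (under 1 N at the tab) as soon as it is let go; the roller may turn between the fingers.
- bolt_right: the right bolt: upright steel hex head 22 mm wide, in a 30 mm square window of its cap. Origin: centre of the head's top face, 82 mm above the work surface and 18 mm above the cap before tapping, 145 mm behind the handle bar; z up. The bolts stand 75 mm apart, left towards +y, and look alike; any one may be loose.
- bolt_right_sink (a joint): how far the right bolt has sunk, m. A tight bolt stands firm (gives under 1.5 mm however it is tapped); the loose one sinks 7 mm under a tap of about 2 to 3 N and then stays down.
- cap_right: the right bolt's cap: black plate 58 x 44 x 4 mm, hinged at its far edge; a 12 mm wide neck in front ends in a cross-roller to pinch from above: 14 mm thick, 18 mm long along y, 25 mm or more free on every side but the neck's. Origin: the roller's centre, 69 mm above the work surface when shut (then x points into the cabinet, z up), the hinge line 88 mm along +x and 5 mm below it, parallel to y.
- cap_right_swing (a joint): opening angle of the right cap, rad: 0 shut and level, 1.3 fully lifted (its stop). The front edge rises and swings towards the cabinet. A weak spring and its weight shut it (under 1 N at the tab) as soon as it is let go; the roller may turn between the fingers.
- jar: bystander: small glass jar, 32 mm wide, 42 mm high, standing in the tray beside the left bolt; it rides with the tray. Origin: centre of its underside.
- grit_tall: bystander: squeeze bottle 60 mm wide, 185 mm high, on the right.
- grit_mid: bystander: squeeze bottle 60 mm wide, 165 mm high, on the right.
- spanner: bystander: spanner lying on the cabinet's top.
- tin: bystander: low tin, 60 mm wide, 35 mm high, on the left.
- brush: bystander: brush lying on the left.
- scraper: bystander: flat scraper lying on the right.

How it is judged:
By the outcome, as a careful person would: the job done as asked, in the order asked, and still so for the second after the job is handed in, while the arm keeps its last pose, push and grip.
It also fails if it takes over 61 s, if anything falls off the work surface, if the arm or the gripper's body presses on something with over 40 N, if the wrist force passes 120 N, or if a joint passes its speed limit or range.

## Working session

There is one attempt and no reset: what is moved stays moved. The work goes in short steps, Python scripts to look and compute and a tool call to move; the robot and the scene stay as the last step left them, time stands still between calls to the robot, and variables do not carry over. Pictures are saved under pics/ and viewed, about 8 in all and at most 12, crops included, and the job is handed in when it is done.

Besides the shell and the picture viewer there is one more tool, called in YAML: its name, and indented under it one key for each argument. move_arm: Moves the arm, as the interface text tells. Its arguments: {"type":"object","properties":{"deltas":{"type":"array"},"claw":{"type":"number"},"newtons":{"type":"number"}},"required":["deltas"]}

```bash
mkdir -p pics; ls
python3 - <<'E'
from workcell import *
import cv2,numpy as np
print(get_obs(),grip_point_offset)
for n in("scene","top"):
    c=camera(n);cv2.imwrite(f"pics/{n}0.png",c["color"]);np.savez(f"{n}0.npz",**{k:v for k,v in c.items()})
    print(n,c["fx"],c["cx"],c["cy"],c["T"].round(3).tolist())
E
```

```text
pics
{'time': 0.0, 'q': array([ 6.86416494e+01,  5.01228535e+00,  1.00324646e+01,  9.50994354e+01,
       -4.83845834e-04,  9.00005802e+01]), 'qd': array([-0.13051319, -0.0064365 ,  0.00880787, -0.0112949 ,  0.02715669,
       -0.02064662]), 'joint_efforts': array([ 6.99354077e-04, -5.20389247e+01,  4.64805365e+01,  1.63795991e-02,
        3.71464216e-05, -2.11090179e-05]), 'ee_pos': array([0.20022509, 0.51200287, 0.23055388]), 'tcp_rot': array([-9.00792561e+01, -4.84647956e-04, -2.13589302e+01]), 'wrist_force': array([ 0.94762419, -0.22899826, -0.04673309]), 'torque': array([0.02353186, 0.04671688, 0.03836535]), 'opening': 0.08542467440477677} 0.0187
scene 407.5463999121801 272.57813315017023 211.81053211717048 [[0.813, 0.317, -0.488, 1.242], [0.582, -0.475, 0.661, -0.927], [-0.022, -0.821, -0.57, 0.887], [0.0, 0.0, 0.0, 1.0]]
top 466.23469033858856 283.9920752027572 207.3506243526698 [[0.027, -0.989, 0.148, 0.365], [-1.0, -0.028, -0.004, -0.011], [0.008, -0.148, -0.989, 1.392], [0.0, 0.0, 0.0, 1.0]]
```

View pics/scene0.png

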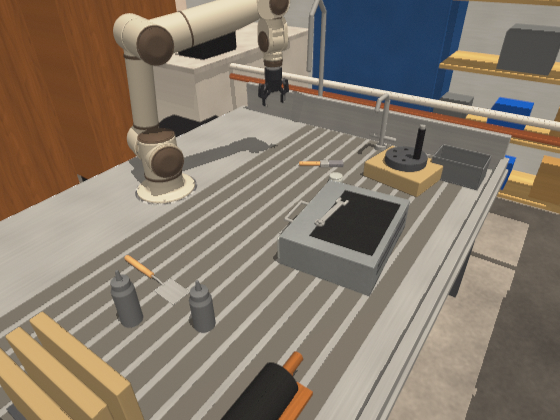

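View pics/top0.png

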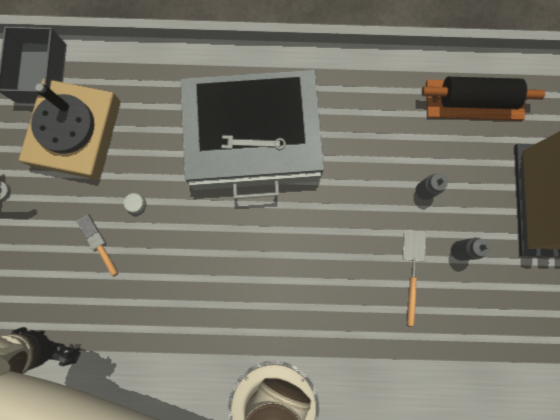

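The scene view shows the grey cabinet in the middle (280–410, 185–280) with its handle at about (297, 212). In the top view the cabinet top spans about (182–322, 72–182), and the handle bar runs at about (235–278, 205), slightly yawed. The bottles and scraper lie to the right, the tin and brush to the left.

```bash
cat > h.py <<'E'
import numpy as np,cv2
from scipy.spatial.transform import Rotation as R
from workcell import *
def pts(c):
    v,u=np.indices(c["range_z"].shape);z=c["range_z"]
    P=np.stack([(u-c["cx"])/c["fx"]*z,(v-c["cy"])/c["fy"]*z,z],-1)
    return P@c["T"][:3,:3].T+c["T"][:3,3]
def ray(c,uv,h):  # pixels -> world on plane z=h
    uv=np.atleast_2d(uv).astype(float)
    d=np.c_[(uv[:,0]-c["cx"])/c["fx"],(uv[:,1]-c["cy"])/c["fy"],np.ones(len(uv))]@c["T"][:3,:3].T
    o=c["T"][:3,3];return o+d*((h-o[2])/d[:,2])[:,None]
E
python3 - <<'E'
from h import *
c=dict(np.load("top0.npz"));P=pts(c);z=P[...,2]
v,u=np.indices(z.shape)
roi=(u>165)&(u<335)&(v>55)&(v<225)&(c["range_z"]>0)
m=roi&(z>.103)&(z<.123)
k=cv2.morphologyEx(m.astype(np.uint8),cv2.MORPH_OPEN,np.ones((3,3)))
cn=max(cv2.findContours(k,0,2)[0],key=cv2.contourArea)
w=ray(c,cn[:,0],.113)[:,:2].astype(np.float32)
r=cv2.minAreaRect(w);print("cab",r,cv2.boxPoints(r).round(4).tolist())
print("z top med",np.median(z[m]), "black?",z[110,250],z[140,250])
m=roi&(z>.06)&(z<.09)&(v>178)&(u>225)&(u<290)
print(m.sum()); 
for vv in range(176,212):print(vv,"".join("#" if .055<z[vv,x]<.1 else("c" if z[vv,x]>=.1 else ".") for x in range(222,290)))
cv2.imwrite("pics/crop1.png",cv2.resize(c["color"][165:220,170:335],None,fx=4,fy=4,interpolation=2))
E
```

```text
cab ((0.7941957116127014, 0.08725366741418839), (0.3006758987903595, 0.3892296552658081), 5.845157623291016) [[0.6248000264167786, 0.265500009059906], [0.6644999980926514, -0.1216999962925911], [0.9635999798774719, -0.09099999815225601], [0.9239000082015991, 0.2962000072002411]]
z top med 0.11340814803549482 black? 0.11809843570590761 0.11914149485429082
368
176 ccccccccccccccccccccc.............##################################
177 ccccccc.....c.......################################################
178 ......##c####################c######################################
179 ################################c###################################
180 ####################################################################
181 ###########################################################.........
182 #########################################...###.....####............
183 ############################.####................c..####............
184 ####cc#########..###................................####............
185 ####.#.....###......................................####............
186 .....
[... 1188 characters left out ...]
...........................................
203 ....................................................................
204 ....................................................................
205 ....................................................................
206 ....................................................................
207 ....................................................................
208 ..............c.....................................................
209 ....................................................................
210 ....................................................................
211 ....................................................................
```

View pics/crop1.png

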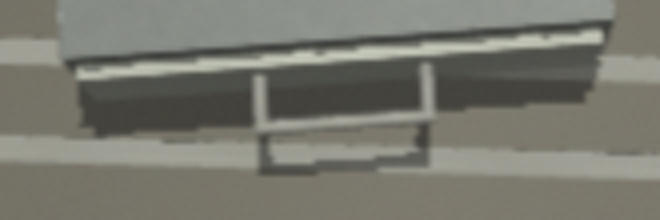

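The crop confirms the handle: its bar lies in front of the panel at about (262–430, 122) in the crop. Next I compute the bar centre and the approach move.

```bash
cat >> h.py <<'E'
def delta(p,yaw=None):  # shift/turn in tool axes to world TCP p, tool down with given yaw
    o=get_obs();M=R.from_euler("xyz",o["tcp_rot"],degrees=True)
    s=M.inv().apply(np.array(p)-o["ee_pos"])
    t=0 if yaw is None else -((yaw-o["tcp_rot"][2]+180)%360-180)
    return s.round(4).tolist()+[round(t,2)]
E
python3 - <<'E'
from h import *
c=dict(np.load("top0.npz"));P=pts(c);z=P[...,2]
S=P[193:199,237:275].reshape(-1,3);S=S[(S[:,2]>.06)&(S[:,2]<.1)]
print("depth bar",S.mean(0),S[:,2].min(),S[:,2].max(),np.degrees(np.arctan2(*np.polyfit(S[:,1],S[:,0],1)[[0]],1)))
b=ray(c,[[233,196.8],[278.5,193.8],[255.7,195.3]],.078);print(b)
yaw=5.85;a=np.radians(yaw);f=np.array([.6447,.0719]) # cabinet front mid
d=b[2,:2]-f;print("bar rel cab front",d@[np.cos(a),np.sin(a)],d@[-np.sin(a),np.cos(a)])
bc=b[2,:2];print(delta([bc[0],bc[1],.2],-84.15))
E
```

```text
depth bar [0.59384818 0.06725307 0.07864063] 0.07058447623073305 0.08457868763034782 -5.932520790385669
[[0.58749125 0.13077705 0.078     ]
 [0.59993044 0.00110355 0.078     ]
 [0.59370133 0.06613947 0.078     ]]
bar rel cab front -0.05132021035672231 -0.0005325204095013476
[0.5288, 0.031, -0.2719, np.float64(62.79)]
```

move_arm:
  deltas:
    - [[0.044,0.003,-0.023,5.2],[0.088,0.006,-0.046,10.4],[0.132,0.009,-0.069,15.6],[0.176,0.012,-0.092,20.8],[0.22,0.015,-0.115,26]]
  claw: 0.034

```text
time: 0.6
ee_pos: [0.3641, 0.3233, 0.216]
tcp_rot: [-90.0, -0.0, -47.5]
wrist_force: [0.7, 0.5, 0.1]
opening: 0.0343
```

```bash
python3 -c "
from h import *
o=get_obs();print(o['time'],o['ee_pos'],o['tcp_rot'],o['opening']);print(delta([.594,.0665,.17],-84.15))"
```

```text
0.6 [0.36411386 0.32329631 0.21596716] [-9.00062884e+01 -4.43744494e-04 -4.75487790e+01] 0.03429694147282262
[0.3446, 0.046, -0.0037, np.float64(36.6)]
```

move_arm:
  deltas:
    - [[0.043,0.003,0,4.6],[0.086,0.006,-0.001,9.2],[0.129,0.009,-0.001,13.8],[0.172,0.012,-0.002,18.4],[0.215,0.015,-0.002,23]]

```text
time: 1.1
ee_pos: [0.5083, 0.1638, 0.2009]
tcp_rot: [-90.0, 0.0, -70.6]
wrist_force: [-0.0, 0.9, -0.4]
opening: 0.0342
```

```bash
python3 -c "
from h import *
print(delta([.594,.0665,.16],-84.15))"
```

```text
[0.1203, 0.0409, 0.0484, np.float64(13.59)]
```

move_arm:
  deltas:
    - [[0.04,0.013,0.016,4.6],[0.08,0.026,0.032,9.2],[0.12,0.041,0.048,13.6],[0.1203,0.041,0.0484,13.6],[0.1203,0.041,0.0484,13.6]]

```text
time: 1.6
ee_pos: [0.5933, 0.0676, 0.1591]
tcp_rot: [-90.1, 0.0, -84.0]
wrist_force: [0.5, -0.1, 0.7]
opening: 0.0343
```

```bash
python3 -c "
from h import *
c=camera('wrist');cv2.imwrite('pics/w1.png',c['color'])
print(get_obs()['ee_pos'],get_obs()['tcp_rot'],delta([.594,.0665,.057],-84.15))
P=pts(c);z=P[...,2];o=get_obs();a=np.radians(5.85);ex=np.array([np.cos(a),np.sin(a)]);ey=np.array([-ex[1],ex[0]])
m=(c['range_z']>0)&(z>.066)&(z<.088)
S=P[m];d=S[:,:2]-[.594,.0665];x,y=d@ex,d@ey
k=(abs(x)<.02)&(abs(y)<.055);print(k.sum(),np.median(S[k],0),np.median(x[k]),np.percentile(x[k],[5,95]),S[k][:,2].max())
"
```

```text
[0.5931915  0.06846096 0.16000828] [-9.00577073e+01  1.21510435e-02 -8.39539238e+01] [0.0021, 0.103, 0.0007, np.float64(0.2)]
1718 [0.59727311 0.07279681 0.07912004] 0.003769897588850705 [-0.00084481  0.00829442] 0.08182858530665515
```

View pics/w1.png

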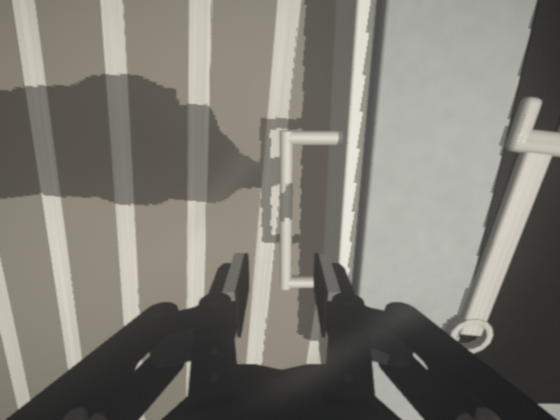

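The wrist view shows the bar upright at u≈286, v 138–288, lying between the open fingers' line. The wrist depth puts it about 3.5 mm further in than the top view did. I descend, then close.

move_arm:
  deltas:
    - [[0.001,0.03,0.004,0.2],[0.002,0.06,0.004,0.2],[0.002,0.085,0.004,0.2],[0.002,0.103,0.004,0.2],[0.002,0.103,0.004,0.2]]

```text
time: 2.15
ee_pos: [0.5958, 0.068, 0.0554]
tcp_rot: [-90.2, 0.0, -84.0]
wrist_force: [-0.0, 0.4, 0.3]
opening: 0.0335
```

move_arm:
  deltas:
    - [[0,0,0,0],[0,0,0,0],[0,0,0,0],[0,0,0,0],[0,0,0,0]]
  claw: 0.0
  newtons: 40

```text
time: 2.65
ee_pos: [0.5968, 0.0675, 0.0592]
tcp_rot: [-90.0, 0.1, -84.1]
wrist_force: [-9.2, 1.4, 4.6]
opening: 0.0084
```

move_arm:
  deltas:
    - [[0,0,-0.006,0],[0,0,-0.018,0],[0,0,-0.033,0],[0,0,-0.048,0],[0,0,-0.063,0]]

```text
time: 3.15
ee_pos: [0.536, 0.0613, 0.0592]
tcp_rot: [-89.7, 0.1, -84.1]
wrist_force: [5.5, 4.5, 2.5]
opening: 0.0084
```

move_arm:
  deltas:
    - [[0,0,-0.015,0],[0,0,-0.03,0],[0,0,-0.045,0],[0,0,-0.06,0],[0,0,-0.071,0]]

```text
time: 3.65
ee_pos: [0.465, 0.054, 0.0591]
tcp_rot: [-89.7, 0.1, -84.1]
wrist_force: [3.7, 4.8, 1.7]
opening: 0.0084
```

move_arm:
  deltas:
    - [[0,0,-0.005,0],[0,0,-0.01,0],[0,0,-0.014,0],[0,0,-0.018,0],[0,0,-0.02,0]]

```text
time: 4.15
ee_pos: [0.4494, 0.0524, 0.0593]
tcp_rot: [-89.3, 0.1, -84.1]
wrist_force: [31.0, 8.2, -16.0]
opening: 0.0081
```

The tray is at its stop after 0.148 m of travel, where the force rises. I ease off, open and rise.

move_arm:
  deltas:
    - [[0,0,0.003,0],[0,0,0.005,0],[0,0,0.005,0]]

```text
time: 4.45
ee_pos: [0.4504, 0.0526, 0.0591]
tcp_rot: [-89.8, 0.1, -84.1]
wrist_force: [-1.3, 5.8, 7.2]
opening: 0.0083
```

move_arm:
  deltas:
    - [[0,0,0,0],[0,0,0,0],[0,0,0,0],[0,0,0,0]]
  claw: 0.036

```text
time: 4.85
ee_pos: [0.4494, 0.0516, 0.0573]
tcp_rot: [-90.0, -0.0, -84.2]
wrist_force: [-0.7, 0.3, -0.5]
opening: 0.036
```

move_arm:
  deltas:
    - [[0,-0.03,0,0],[0,-0.07,0,0],[0,-0.11,0,0],[0,-0.15,0,0],[0,-0.18,0,0]]

```text
time: 5.35
ee_pos: [0.4496, 0.0516, 0.2398]
tcp_rot: [-89.9, -0.0, -84.2]
wrist_force: [0.2, 0.3, -0.2]
opening: 0.0361
```

move_arm:
  deltas:
    - [[0,-0.02,0.01,0],[0,-0.02,0.02,0],[0,-0.02,0.02,0]]
  claw: 0.0

```text
time: 5.65
ee_pos: [0.4702, 0.0538, 0.2564]
tcp_rot: [-90.0, -0.0, -84.2]
wrist_force: [-0.2, -0.2, 0.2]
opening: 0.0001
```

```bash
python3 -c "
from h import *
o=get_obs();print(o['ee_pos'],o['tcp_rot'])
for n in('wrist','top'):
    c=camera(n);np.savez(n+'1.npz',**c);cv2.imwrite('pics/'+n+'1.png',c['color'])
c=dict(np.load('top1.npz'));cv2.imwrite('pics/top1c.png',cv2.resize(c['color'][130:270,170:340],None,fx=4,fy=4,interpolation=2))
"
```

```text
[0.47024618 0.05375839 0.25644585] [-9.00293834e+01 -7.73052562e-03 -8.41658044e+01]
```

View pics/wrist1.png

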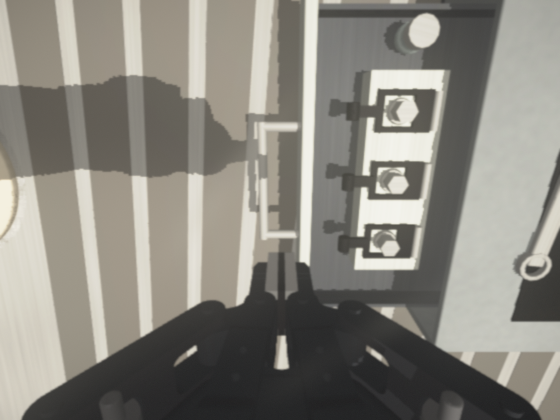

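View pics/top1c.png

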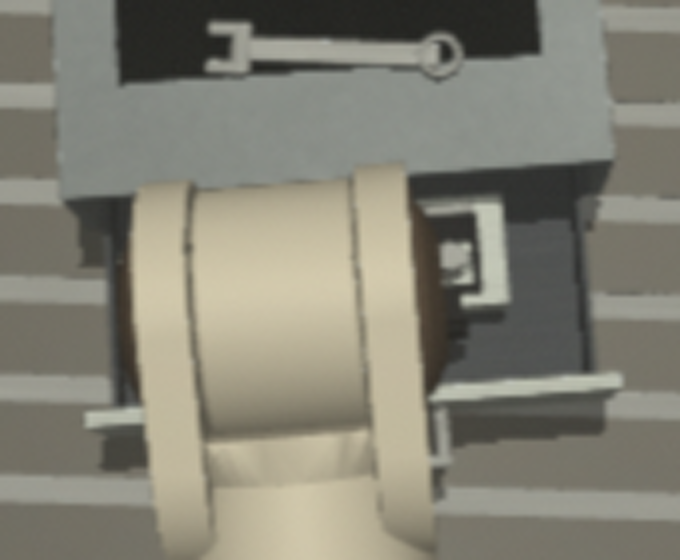

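The wrist view shows the three bolt heads at about (403, 109), (395, 182) and (387, 241), their tabs at u≈345–355, and the jar at (424, 30). The tray is out. In the top crop only the right bolt is visible, at (455, 258). Next I measure the bolt tops and rollers from depth.

```bash
cat > m.py <<'E'
from h import *
a=np.radians(5.85);ex=np.array([np.cos(a),np.sin(a)]);ey=np.array([-ex[1],ex[0]])
c=dict(np.load("wrist1.npz"));P=pts(c);z=P[...,2];v,u=np.indices(z.shape)
for nm,(bu,bv) in dict(L=(403,109),M=(395,182),R=(387,241)).items():
    m=(abs(u-bu)<24)&(abs(v-bv)<24)&(z>.075)&(z<.09)
    S=P[m];cn=max(cv2.findContours(m.astype(np.uint8),0,2)[0],key=cv2.contourArea)
    (pu,pv),r=cv2.minEnclosingCircle(cn)
    print(nm,m.sum(),"med",np.median(S,0).round(4),"ray",ray(c,[[pu,pv]],.082).round(4),(pu,pv,r),
      "axes",((S[:,:2]-[.594,.0665])@ex).mean().round(4),((S[:,:2]-[.594,.0665])@ey).mean().round(4))
    B=S[:,:2].mean(0);d=P[...,:2]-B;x=d@ex;y=d@ey
    q=(x<-.04)&(x>-.085)&(abs(y)<.02)&(z>.055)&(z<.085)&(v<300)
    T=P[q];print("  roller",q.sum(),"x",np.percentile(x[q],[2,50,98]).round(4),"y",np.percentile(y[q],[2,50,98]).round(4),"z",np.percentile(T[:,2],[5,50,95]).round(4))
m=(u>250)&(u<275)&(v>140)&(v<230)&(z>.06)&(z<.09);S=P[m]
print("bar",np.median(S,0))
E
python3 m.py
```

```text
L 378 med [0.5869 0.1409 0.082 ] ray [[0.5869 0.1407 0.082 ]] (405.5, 111.5, 12.103818893432617) axes 0.0007 0.0746
  roller 293 x [-0.0568 -0.0505 -0.0403] y [-0.0086  0.0002  0.0088] z [0.0687 0.0745 0.0765]
M 323 med [0.5946 0.067  0.0819] ray [[0.5944 0.0672 0.082 ]] (396.4444580078125, 183.88888549804688, 10.613961219787598) axes 0.0007 0.0004
  roller 257 x [-0.0567 -0.0502 -0.0404] y [-0.0091  0.0003  0.0083] z [0.0681 0.0742 0.0763]
R 266 med [ 0.602 -0.007  0.082] ray [[ 0.6023 -0.0063  0.082 ]] (389.0, 246.5, 10.111974716186523) axes 0.0006 -0.074
  roller 229 x [-0.0566 -0.0503 -0.0404] y [-0.0094  0.0009  0.008 ] z [0.0672 0.074  0.0765]
bar [0.4517939  0.05088108 0.07908507]
```

move_arm:
  deltas:
    - [[-0.02,0.02,0.035,0],[-0.04,0.05,0.07,0],[-0.06,0.085,0.105,0],[-0.0747,0.12,0.1248,0],[-0.0747,0.155,0.1248,0]]

```text
time: 6.25
ee_pos: [0.5863, 0.1424, 0.0984]
tcp_rot: [-90.1, -0.0, -84.1]
wrist_force: [-0.4, -1.5, 0.2]
opening: -0.0002
```

move_arm:
  deltas:
    - [[0,0.006,0,0],[0,0.012,0,0],[0,0.015,0,0],[0,0.015,0,0]]

```text
time: 6.65
ee_pos: [0.5863, 0.1406, 0.089]
tcp_rot: [-89.9, 0.0, -84.2]
wrist_force: [-0.3, 0.3, 0.5]
opening: -0.0002
```

```bash
python3 -c "
from h import *
print(get_obs()['ee_pos'],get_obs()['wrist_force'],delta([.5868,.1408,.082],-84.15))"
```

```text
[0.58631293 0.14055397 0.08896064] [-0.29649531  0.29083094  0.53123739] [-0.0002, 0.007, 0.0005, np.float64(-0.04)]
```

move_arm:
  deltas:
    - [[0,0.002,0,0],[0,0.004,0,0],[0,0.005,0,0],[0,0.005,0,0]]

```text
time: 7.05
ee_pos: [0.5859, 0.1407, 0.0823]
tcp_rot: [-90.0, -0.0, -84.2]
wrist_force: [-0.5, 0.4, -0.6]
opening: -0.0002
```

move_arm:
  deltas:
    - [[0,0.001,0,0],[0,0.002,0,0],[0,0.002,0,0]]

```text
time: 7.35
ee_pos: [0.5863, 0.1408, 0.0815]
tcp_rot: [-89.9, 0.0, -84.2]
wrist_force: [-2.1, -0.7, 6.8]
opening: -0.0001
```

move_arm:
  deltas:
    - [[0,0.001,0,0],[0,0.001,0,0]]

```text
time: 7.55
ee_pos: [0.5867, 0.1409, 0.0814]
tcp_rot: [-89.8, 0.0, -84.2]
wrist_force: [-2.1, -1.0, 11.8]
opening: -0.0003
```

move_arm:
  deltas:
    - [[0,-0.015,0,0],[0,-0.023,0,0],[0,-0.023,0,0]]

```text
time: 7.85
ee_pos: [0.5867, 0.141, 0.1041]
tcp_rot: [-89.9, 0.0, -84.2]
wrist_force: [-0.3, -0.4, 0.5]
opening: 0.0
```

```bash
python3 -c "
from h import *
print(get_obs()['ee_pos'],get_obs()['wrist_force'],delta([.5945,.067,.09],-84.15))"
```

```text
[0.58673184 0.14098209 0.10408717] [-0.26032203 -0.36098202  0.50916169] [0.0744, 0.0141, 0.0002, np.float64(-0.01)]
```

The left bolt is tight: 12 N at 0.0814 with no give. Next is the middle one.

move_arm:
  deltas:
    - [[0.03,0,0,0],[0.06,0,0,0],[0.0744,0.005,0,0],[0.0744,0.012,0,0],[0.0744,0.014,0,0]]

```text
time: 8.35
ee_pos: [0.593, 0.0669, 0.0869]
tcp_rot: [-90.1, 0.0, -84.2]
wrist_force: [-0.0, 0.2, -0.1]
opening: -0.0001
```

move_arm:
  deltas:
    - [[0,0.003,0,0],[0,0.006,0,0],[0,0.0075,0,0],[0,0.0085,0,0],[0,0.0085,0,0]]

```text
time: 8.85
ee_pos: [0.594, 0.0677, 0.0815]
tcp_rot: [-89.9, 0.0, -84.1]
wrist_force: [-2.0, 1.3, 9.1]
opening: -0.0003
```

move_arm:
  deltas:
    - [[0,0.001,0,0],[0,0.001,0,0]]

```text
time: 9.05
ee_pos: [0.5945, 0.0677, 0.0814]
tcp_rot: [-89.8, 0.0, -84.1]
wrist_force: [-1.5, 1.6, 14.6]
opening: 0.0001
```

The middle bolt is tight too. Next is the right one.

move_arm:
  deltas:
    - [[0,-0.015,0,0],[0,-0.023,0,0],[0,-0.023,0,0]]

```text
time: 9.35
ee_pos: [0.5943, 0.0671, 0.1035]
tcp_rot: [-89.9, 0.0, -84.1]
wrist_force: [0.1, -0.2, -0.4]
opening: -0.0002
```

move_arm:
  deltas:
    - [[0.03,0,0,0],[0.06,0,0,0],[0.0744,0.005,0,0],[0.0744,0.012,0,0],[0.0744,0.014,0,0]]

```text
time: 9.85
ee_pos: [0.6005, -0.007, 0.0862]
tcp_rot: [-90.1, 0.0, -84.2]
wrist_force: [0.0, 1.1, -0.8]
opening: 0.0002
```

```bash
python3 -c "
from h import *
print(get_obs()['ee_pos'],get_obs()['wrist_force'],delta([.602,-.007,.082],-84.15))"
```

```text
[ 0.60045014 -0.00704308  0.0862059 ] [ 0.0427191   1.07551996 -0.81515303] [0.0001, 0.0042, 0.0016, np.float64(-0.05)]
```

move_arm:
  deltas:
    - [[0,0.002,0.001,0],[0,0.005,0.001,0],[0,0.0065,0.001,0],[0,0.0075,0.001,0],[0,0.0075,0.001,0]]

```text
time: 10.35
ee_pos: [0.6021, -0.0069, 0.0803]
tcp_rot: [-90.0, -0.0, -84.1]
wrist_force: [0.1, 0.1, 0.4]
opening: -0.0002
```

move_arm:
  deltas:
    - [[0,0.001,0,0],[0,0.001,0,0]]

```text
time: 10.55
ee_pos: [0.6021, -0.0071, 0.0793]
tcp_rot: [-90.0, 0.0, -84.2]
wrist_force: [-0.0, 0.5, 1.4]
opening: -0.0001
```

The right bolt is giving way, so I follow it down to its 7 mm.

move_arm:
  deltas:
    - [[0,0.001,0,0],[0,0.002,0,0],[0,0.003,0,0],[0,0.004,0,0],[0,0.004,0,0]]

```text
time: 11.05
ee_pos: [0.602, -0.0073, 0.0751]
tcp_rot: [-90.0, -0.0, -84.2]
wrist_force: [0.6, 0.2, 0.5]
opening: 0.0001
```

move_arm:
  deltas:
    - [[0,0.001,0,0],[0,0.002,0,0],[0,0.002,0,0]]

```text
time: 11.35
ee_pos: [0.6026, -0.0072, 0.075]
tcp_rot: [-89.9, -0.0, -84.2]
wrist_force: [-2.7, -0.3, 10.5]
opening: 0.0001
```

The right bolt is down 7 mm and bottomed out at 10 N, so it is the loose one. I rise, turn the jaws to run along y, and look at its tab.

move_arm:
  deltas:
    - [[0,-0.03,0,0],[0,-0.06,0,0],[0,-0.09,-0.01,-8],[0,-0.11,-0.03,-16],[0,-0.11,-0.05,-24]]
  claw: 0.05

```text
time: 11.85
ee_pos: [0.5529, -0.0125, 0.1862]
tcp_rot: [-89.8, -0.1, -59.8]
wrist_force: [-0.1, -0.6, 0.5]
opening: 0.0499
```

move_arm:
  deltas:
    - [[0,0,0,-8],[0,0,0,-16],[0,0,0,-24],[0,0,0,-32],[0,0,0,-40]]

```text
time: 12.35
ee_pos: [0.5522, -0.0124, 0.1831]
tcp_rot: [-90.0, 0.0, -19.8]
wrist_force: [-0.0, 0.8, 0.7]
opening: 0.05
```

move_arm:
  deltas:
    - [[0,0,0,-8],[0,0,0,-16],[0,0,0,-24],[0,0,0,-26],[0,0,0,-26]]

```text
time: 12.85
ee_pos: [0.5522, -0.0124, 0.1831]
tcp_rot: [-90.0, 0.0, 5.9]
wrist_force: [-0.3, 0.0, -0.3]
opening: 0.0502
```

```bash
cat > m2.py <<'E'
from h import *
a=np.radians(5.85);ex=np.array([np.cos(a),np.sin(a)]);ey=np.array([-ex[1],ex[0]])
c=dict(np.load("wrist1.npz"));P=pts(c);d=P[...,:2]-[.5523,-.0121];x=d@ex;y=d@ey;z=P[...,2]
m=(z>.054)&(z<.064)&(c["range_z"]>0)&(abs(y-.0375)<.01);print("block front rel roller",np.percentile(x[m],[1,5,50,95]),m.sum())
w=camera("wrist");np.savez("wrist2.npz",**w);cv2.imwrite("pics/wrist2.png",w["color"])
P=pts(w);z=P[...,2];d=P[...,:2]-[.5523,-.0121];x=d@ex;y=d@ey;ok=w["range_z"]>0
for n,k in dict(L=2,M=1,R=0).items():
    yy=y-.0745*k
    q=ok&(abs(x-.05)<.008)&(abs(yy)<.008)&(z>.066);r=ok&(abs(x)<.0075)&(abs(yy)<.012)&(z>.06)&(z<.085)
    print(n,"head z",np.median(z[q]) if q.any() else None,"roller",r.sum(),P[r].mean(0) if r.any() else None, [np.percentile(t[r],[2,98]).round(4) for t in(x,yy,z)] if r.any() else "")
m=ok&(y<-.03)&(y>-.1)&(abs(x)<.02)
for lo in np.arange(-.1,-.03,.01):
    q=m&(y>=lo)&(y<lo+.01);print(round(lo,3),np.percentile(z[q],95).round(3) if q.any() else None)
o=get_obs();print(o["ee_pos"],o["tcp_rot"],o["q"][5],delta([.5523,-.0121,.052],5.85))
E
python3 m2.py
```

```text
block front rel roller [0.01818264 0.02071099 0.05729833 0.09411838] 1115
L head z 0.08118275646991276 roller 365 [0.53868338 0.13331076 0.07327711] [array([-0.0037,  0.0069]), array([-0.0103,  0.0074]), array([0.0645, 0.0766])]
M head z 0.08114927361150676 roller 342 [0.54588079 0.05976675 0.07341599] [array([-0.0037,  0.007 ]), array([-0.0104,  0.0071]), array([0.065 , 0.0766])]
R head z 0.07481322502307844 roller 296 [ 0.55321255 -0.01368416  0.07396325] [array([-0.0038,  0.007 ]), array([-0.0099,  0.0066]), array([0.0666, 0.0768])]
-0.1 0.056
-0.09 0.026
-0.08 0.026
-0.07 0.273
-0.06 0.272
-0.05 0.258
-0.04 0.244
-0.03 None
[ 0.55221169 -0.01235555  0.18310291] [-9.00061884e+01  2.15839809e-02  5.76935022e+00] -7.046574293319763 [0.0002, 0.1311, 0.0003, np.float64(-0.08)]
```

View pics/wrist2.png

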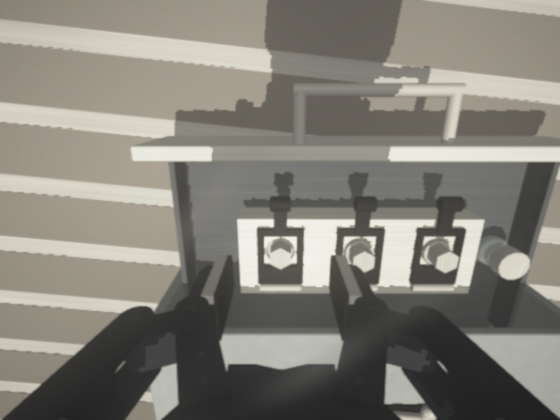

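The wrist view, now mirrored, shows the right bolt at (281, 253) with its roller at (281, 204), and the left bolt's roller at (449, 203). Depth confirms only the right head is lower (74.8 mm against 81.2 mm). I descend on the right tab.

move_arm:
  deltas:
    - [[0,0.03,-0.001,0],[0,0.06,-0.001,0],[0,0.09,-0.001,0],[0,0.12,-0.001,0],[0,0.13,-0.001,0]]
  claw: 0.038

```text
time: 13.4
ee_pos: [0.5507, -0.0133, 0.0501]
tcp_rot: [-90.0, 0.3, 5.8]
wrist_force: [0.3, 1.3, 0.5]
opening: 0.0381
```

move_arm:
  deltas:
    - [[0,0,0,0],[0,0,0,0]]

```text
time: 13.6
ee_pos: [0.553, -0.0133, 0.0547]
tcp_rot: [-90.0, -0.1, 5.8]
wrist_force: [0.3, -0.5, 0.7]
opening: 0.0381
```

move_arm:
  deltas:
    - [[0,0,0,0],[0,0,0,0],[0,0,0,0],[0,0,0,0],[0,0,0,0]]
  claw: 0.0
  newtons: 25

```text
time: 14.1
ee_pos: [0.5534, -0.0133, 0.0549]
tcp_rot: [-90.0, -0.2, 5.8]
wrist_force: [-0.2, 0.2, 7.2]
opening: 0.0175
```

The tab is held at 17.5 mm. I lift it along the hinge arc to about 1.0 rad.

move_arm:
  deltas:
    - [[0.0009,-0.0088,0,0],[0.0027,-0.0174,0,0],[0.0054,-0.0258,0,0],[0.0089,-0.0339,0,0],[0.0132,-0.0416,0,0]]

```text
time: 14.6
ee_pos: [0.5655, -0.0119, 0.0955]
tcp_rot: [-90.0, 0.0, 5.8]
wrist_force: [-0.5, -1.1, -3.9]
opening: 0.0173
```

move_arm:
  deltas:
    - [[0.005,-0.0072,0,0],[0.0107,-0.0139,0,0],[0.0171,-0.02,0,0],[0.024,-0.0254,0,0],[0.0314,-0.0301,0,0]]

```text
time: 15.1
ee_pos: [0.5974, -0.0087, 0.1255]
tcp_rot: [-90.0, 0.0, 5.8]
wrist_force: [-2.2, -1.8, -1.1]
opening: 0.0175
```

move_arm:
  deltas:
    - [[0,0,0,0],[0,0,0,0],[0,0,0,0]]

```text
time: 15.4
ee_pos: [0.5969, -0.0087, 0.1249]
tcp_rot: [-90.0, -0.0, 5.8]
wrist_force: [-0.8, -1.7, -0.7]
opening: 0.0174
```

```bash
python3 -c "
from h import *
o=get_obs();print(o['time'],o['ee_pos'],o['tcp_rot'],o['wrist_force'],o['torque'],o['opening'])
s=camera('scene');w=camera('wrist');np.savez('wrist3.npz',**w)
cv2.imwrite('pics/fin.png',np.hstack([cv2.resize(s['color'][130:310,230:440],(400,343),interpolation=2),cv2.resize(w['color'],(400,343))]))
"
```

```text
15.4 [ 0.59685318 -0.00873851  0.12490948] [-9.00030681e+01 -1.43929451e-02  5.83952680e+00] [-0.75179822 -1.69409078 -0.65835842] [-0.33011894  0.22809524 -0.01529605] 0.017386702024361367
```

View pics/fin.png

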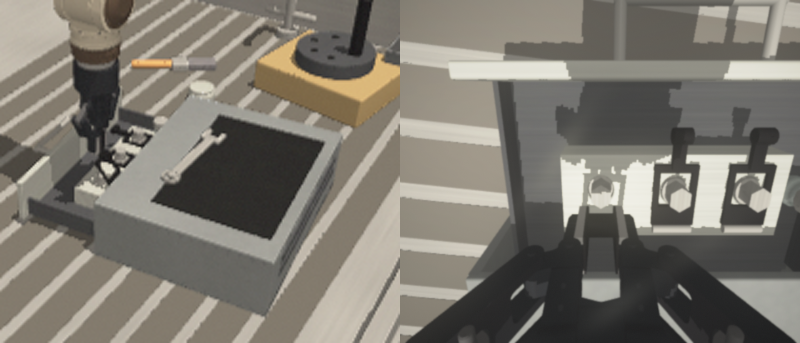

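The left pane shows the gripper holding the raised cap with the tray out. The right (wrist) pane shows the right bolt uncovered at (600, 190), with the middle and left caps shut at (675, 195) and (750, 195). One last depth check of the tray, then I hand in.

Run:
```python
from h import *
a=np.radians(5.85);ex=np.array([np.cos(a),np.sin(a)]);ey=np.array([-ex[1],ex[0]])
w=camera("wrist");P=pts(w);z=P[...,2];ok=w["range_z"]>0
for n,p in dict(L=(.5868,.1408),M=(.5945,.067),R=(.602,-.007)).items():
    d=P[...,:2]-p;x=d@ex;y=d@ey
    q=ok&(np.hypot(x,y)<.016)&(z>.070)&(z<.09);r=ok&(abs(x+.05)<.009)&(abs(y)<.012)&(z>.06)&(z<.09)
    print(n,"head shift",x[q].mean().round(4),"z",np.median(z[q]).round(4),"roller at shut pos px",r.sum(),z[r].max() if r.any() else None)
d=P[...,:2]-[.4518,.0509];m=ok&(abs(d@ex)<.02)&(abs(d@ey)<.05)&(z>.07)&(z<.09)
print("bar shift",np.median((d@ex)[m]),m.sum());o=get_obs();print(o["time"],o["opening"],o["wrist_force"])
job_done()
```

```text
L head shift 0.0024 z 0.081 roller at shut pos px 791 0.07757126511469414
M head shift 0.0022 z 0.0812 roller at shut pos px 676 0.07736454503795986
R head shift 0.003 z 0.075 roller at shut pos px 0 None
bar shift 0.0066065854021330125 1484
15.55 0.01713220062735187 [-0.10870928 -1.9954067  -0.61275056]
the job is handed in; nothing more can be done
```

The job is done and handed in at about 15.6 s; I got no verdict back.

- **Tray:** I pulled it 148 mm, to where the pull force jumped to about 31 N, then eased off and let go.
- **Taps:** I tapped left, middle, right in that order. The left and middle bolts stood firm at 12 N and 15 N. The right bolt sank 7 mm at low force and stayed down, so it is the loose one.
- **Cap:** I pinched the right cap's roller by its ends at 25 N and lifted it along the hinge arc. By tool travel it is open about 1.0 of 1.3 rad, and the gripper still holds it (opening 17 mm).

**Last checks:** The depth picture puts the right head at 75 mm and the other two at 81 mm. The left and middle rollers are in their shut place. The right roller is gone from its shut place, and its bolt shows clear.

**Did not agree fully:** From this last view the bolt heads came out 2–3 mm, and the handle bar about 6.6 mm, further in than when I first measured them. The tray is rigid, so differing shifts look mostly like a camera-view bias. The side force during the lift also stayed below the tray's 3 N friction. A push-in of 2–3 mm can't be fully ruled out, and I did not correct for it.

I did not measure the loose items again at the end. None was touched as far as the forces and pictures show.

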